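Load a specimen carrier on the saw's twin pins and arm it

TASK

Take the specimen carrier plate that has two holes out of the steel tray and hang it on the two pins of the saw's sloping stage, holes uppermost, both pins through and the plate flat against the slope. Then lift the clear guard of the arm switch until it stays open, flip the toggle beneath it over to the far side, and let the guard drop shut again. Leave the one-hole spare carrier and everything else on the bench where it is.

Things in the scene. Friction and masses are not known exactly. Their poses are not given: they have to be found in the camera images.
- carrier_grip (a point): The carrier to hang: aluminium plate 80 (x) x 100 (y) x 6 mm flat in the tray, two 11 mm through holes near its +x edge, black upright rib on top, 44 (x) x 14 (y) x 34 mm high; 0.13-0.24 kg. Point on the rib, 24 mm above the plate's top, 8 mm towards -x from plate centre; grip here across y. Axes: z normal to plate, x to the hole edge (lies towards the robot). Hole centres x +34, y +/-34, underside z -30 mm from here.
- hole_l (a point): Centre of the carrier's +y hole, in the plane of its underside; axes of carrier_grip. Two thin white ceramic discs (20 mm across, 4 mm high) sit on the plate beside the rib, away from the holes.
- hole_r (a point): Centre of the carrier's -y hole, in the plane of its underside; 68 mm from hole_l.
- tray: Open stainless tray, fixed, 150 (x) x 290 (y) x 14 mm high, 3 mm walls and floor; both carriers lie in it side by side along y, in either order. Origin under its middle.
- stage: The sloping stage, fixed: steel stand 140 x 150 mm with a grey slope plate, 120 mm up the slope x 140 mm wide, that rises along its own +x, towards the robot, at 35 degrees from level, so its face looks away from the robot to the saw blade; middle of its face 78 mm above the table. Origin on the table under that middle.
- pin_l (a point): Root of the stage's +y pin, at the slope's face. Steel pin 8 mm in diameter, standing 22 mm square out of the face, tapering over the last 8 mm to 3.6 mm; 30 mm up the slope from the face's middle. Axes: z along the pin outward, x up the slope, y level. Hung, the carrier's axes are parallel to these, with hole_l at pin_l and hole_r at pin_r.
- pin_r (a point): Root of the -y pin, same size and axes, 68 mm from pin_l.
- switch: Arm switch housing, fixed: grey box 100 (x) x 60 (y) x 45 mm high on the table; origin under its middle, x away from the robot's side. Toggle in the middle of its top, pivot at the top's surface. A clear plastic hood (the guard) covers the toggle: 67 mm long from its hinge towards -x, 46 mm wide, top 91 mm above the table, side walls, open front.
- guard_hinge (a point): Middle of the guard's hinge line, which runs along y: 36 mm towards +x from the housing's middle and 53 mm above the table. Fixed; axes of the housing (z up).
- guard_bar (a point): Grip point on the guard's lifting bar: a 10 mm round steel bar along y at its front edge that sticks out 54 mm past the hood on the -y side, clear of the housing, only table beneath. Point 31 mm outside the hood. Shut, it is 64 mm towards -x, 22 mm above, 54 mm towards -y from guard_hinge; it circles the hinge line. Axes turn with the guard.
- guard (a joint): Guard angle, rad: 0 shut, grows as its -x edge is lifted and swung over to +x, stop at 1.85. No latch, 60 g: let go below about 1.0 it drops shut, beyond about 1.15 it falls open and stays. A light push to -x on the bar from behind brings it back.
- toggle (a joint): Toggle angle, rad: about 0 (off) leans 26 degrees to -x, 0.9 (on) leans 26 degrees to +x. Stays where it is left; moves with about 1 N at its tip.
- toggle_tip (a point): Centre of the 10 mm ball at the tip of the steel toggle (8 mm rod), 29 mm from its pivot.
- spare_grip (a point): The spare carrier, also in the tray: same plate and rib but only ONE hole, in the middle near its +x edge. Same point on its rib as carrier_grip. Leave alone.
- flange: Bystander: steel ring 50 mm across, 12 mm high, on the table between robot and stage.
- wrench: Bystander: wrench 150 mm long, flat on the table; origin under its middle.
- coolant: Bystander: white bottle 60 mm across, 170 mm tall; origin at its foot.
- jar: Bystander: brown glass jar 60 mm across, 70 mm tall; origin at its foot.
- beaker: Bystander: glass beaker 70 mm across, 90 mm tall; origin at its foot.
Not all that is in view belongs to the job. What is shaped like the switch but yellow is not meant.

How it is judged (in metres and radians):
On the way, in this order (a step that is already met when the one before it is completed fails the run):
1. the two-hole carrier hangs on both pins, flat against the slope (distance between hole_l and pin_l below 0.005 m and distance between hole_r and pin_r below 0.005 m and z of hole_l in the frame of pin_l below 0.003 m and z of hole_r in the frame of pin_r below 0.003 m), for 0.3 s.
2. the guard is lifted open (all of step 1 and value of joint guard above 0.9 rad), for 0.1 s.
3. the toggle is flipped over to the far side (all of step 1 and value of joint toggle above 0.7 rad), for 0.1 s.
At the end, for the whole second after the job is handed in: The two-hole carrier hangs on both pins: each hole's centre (underside) within 5 mm of its pin's root and the plate no more than 3 mm off the face there; the toggle is beyond 0.7 rad (far side) and the guard is shut, below 0.1 rad (all of step 3 and value of joint guard below 0.1 rad); the robot touches nothing.
It fails at once if the spare carrier is moved more than 40 mm (distance of spare_grip from where it was at the start of the episode above 0.04 m).
It fails at once if another thing on the bench is moved more than 40 mm (distance of any of flange, wrench, coolant, jar, beaker from where it was at the start of the episode above 0.04 m).
It also fails if it takes over 64 s, if anything falls off the work surface, if the arm or the gripper's body presses on something with over 40 N, if the wrist force passes 120 N, or if a joint passes its speed limit or range.

ROBOT

A 6-joint arm with a two-finger parallel gripper is mounted at the origin on the work surface. World frame = base frame: x ahead of the robot, y to its left, z up, the work surface at z = 0. Lengths are in m, angles in degrees, forces in N, time in s.
With the tool pointing down it reaches from about 0.35 to 0.875 m from the base axis. Payload 4.2 kg.
Tool frame: the origin (TCP) lies on the front face of the gripper's body, between the roots of the fingers; the fingertips stand finger_overhang ahead of it and the grasp point (between the pads) lies 51 mm ahead of it (finger_overhang is the distance from the TCP to the fingertips, in m); z points along the fingers, y is the line along which they close (so a half turn about z gives the same grasp; the last joint's range is limited). The gripper opens to 87 mm and grips with 3 to 60 N. Pads are 19 mm wide; open, the fingers measure 117 mm over their backs; the gripper's body (75 mm by 190 mm) begins 51 mm behind the grasp point.
Start: joints at [88.556, 22.042, 0.453, 0, -68.411, -14.817], TCP at [0.175, 0.6, 0.292] pointing down, gripper open.
Joint ranges: [-179.83, 179.83], [-69.29, 118.12], [-61.27, 80.66], [-181.25, 117.63], [-171.15, -9.14], [-177.46, 177.46]. Speed limits (degrees/s): [159.86, 159.86, 180, 180, 180, 180].

INTERFACE

Orientations are given as a 3x3 rotation matrix whose columns are the frame's x, y, z axes.
In Python, from station import sense, capture, camera_model, finish_job, finger_overhang gives the robot as it stands. The module is installed in compiled form; this text tells all that it offers.
- The arm moves only by the tool jog_arm, never from a script. Its argument "rows" is a list that holds one entry, the list of rows, each a list of 4 numbers: the shift along the tool's x, y, z in m, then the turn about the tool's z in rad. A call has 1 to 20 rows; each row shifts and turns the commanded pose from where the row before left it, along the tool's axes as they then stand; what a row does not reach is not made up. A row lasts 1/8 s, in which the tool goes at most 62.5 mm and 10.7 degrees, less where a joint would pass 70% of its speed; a pose out of reach is approached as far as the arm can. A call is refused whole if a number of a shift passes 0.0625 or a number of a turn 0.188, either way. A call with a gripper value outside its range is refused whole. "claw" is the opening, from 0 (shut) to 1 (fully open), set as the call begins (left out, the last holds). The fingers move at their own pace and stop on an object; the grip force is fixed at half the most. Time passes only in rows, so rows that do not move let the fingers close. It gives the time, the measured TCP pose, the force, the opening and the grip force at its end, in the units of the state.
- sense(): the state, without advancing time (a new reading comes with each control period).
- capture(name): name is "side" or "top" or "wrist"; returns the picture (400x640x3 uint8, red, green, blue); there is no depth.
- camera_model(name): a dict with "fovy" (degrees; the focal length in pixels is half the picture's height over the tangent of half this angle, whatever the lens; pixels are square), "cx", "cy" (the principal point, pixels), "k1" (the pictures are not rectified: a ray, as slopes to the right and down, at radius r is drawn at 1 + k1 r^2 times it, then the intrinsics apply), "eye" and "rotation" of the camera in the world. Camera axes: x right, y down, z forward; pixel columns grow to the right and rows downward; lengths in m; the calibration is good to about 2 mm. A picture is of the moment at which its call begins: read the wrist's pose just before it. camera_model takes no time and is no camera call; for the wrist camera it gives the pose at the moment of the call.
- finish_job(): hands the job in; it is judged then, once.
The state is a dict: "time_s": time; "joints": joint angles; "joint_velocities": joint speeds; "effort": joint torques, N m; "tcp_pos": TCP position; "ee_rot": TCP orientation; "wrist_force": force on the tool from outside, world axes, zero at the start; "moment": the same for the moment, N m; "gripper_width": opening from 0.0 (shut) to 1.0 (fully open); "gripper_force": force on a finger pad.
Only numpy, scipy, OpenCV 4.12 (cv2) and the standard library are available. Lean on these libraries where they do the work, as an engineer would, in place of code of your own. Each camera call takes 0.05 s, during which the arm holds its last target. There are 200 camera calls.

## Working session

There is one attempt and no reset: what is moved stays moved. The work goes in short steps, Python scripts to look and compute and a tool call to move; the robot and the scene stay as the last step left them, time stands still between calls to the robot, and variables do not carry over. Pictures are saved under pics/ and viewed, at most 10 in all, crops included, and the job is handed in when it is done.

Besides the shell and the picture viewer there is one more tool, called after "Call:" as a command line: name --argument value ..., lists and objects as JSON in quotes. jog_arm: Moves the arm, as the interface text tells. Its arguments: {"type":"object","properties":{"rows":{"type":"array"},"claw":{"type":"number"}},"required":["rows"]}

```bash
mkdir -p pics
cat > h.py <<'E'
import numpy as np, cv2
from station import *
def K(m): 
    f=200/np.tan(np.radians(m['fovy']/2)); return np.array([[f,0,m['cx']],[0,f,m['cy']],[0,0,1.]])
def ray(m,p):
    d=cv2.undistortPoints(np.array([[p]],float),K(m),np.array([m['k1'],0,0,0.]))[0,0] if 0 else None
    k=K(m); u=(np.array(p,float)-k[:2,2])/k[0,0]; s=u.copy()
    for _ in range(30): s=u/(1+m['k1']*(s@s))
    return np.array(m['rotation'])@np.array([s[0],s[1],1.])
def onplane(m,p,z):
    d=ray(m,p); e=np.array(m['eye']); return e+d*(z-e[2])/d[2]
def proj(m,X):
    c=np.array(m['rotation']).T@(np.array(X,float)-np.array(m['eye'])); s=c[:2]/c[2]; s=s*(1+m['k1']*(s@s)); k=K(m)
    return k[0,0]*s+k[:2,2]
def two(m1,p1,m2,p2):
    A=[];b=[]
    for m,p in((m1,p1),(m2,p2)):
        d=ray(m,p); d/=np.linalg.norm(d); P=np.eye(3)-np.outer(d,d); A.append(P); b.append(P@np.array(m['eye']))
    A=np.vstack(A);b=np.hstack(b); x,*_=np.linalg.lstsq(A,b,rcond=None); return x,np.linalg.norm(A@x-b)
def snap(n,f):
    m=camera_model(n); im=capture(n); cv2.imwrite(f'pics/{f}.png',im[:,:,::-1]); return m,im
E
python3 - <<'E'
from h import *
print(finger_overhang)
for n in('top','side','wrist'):
    m,im=snap(n,n+'0'); print(n,{k:np.round(v,4).tolist() for k,v in m.items()})
a=cv2.imread('pics/top0.png');cv2.imwrite('pics/t2.png',cv2.resize(a,(800,500)))
print(np.round(sense()['ee_rot'],3))
E
```

```text
0.0697
top {'fovy': 55.584, 'cx': 318.461, 'cy': 191.9496, 'k1': 0.0315, 'eye': [0.4806, 0.0319, 1.2796], 'rotation': [[-0.0024, -0.9993, 0.0364], [-1.0, 0.0026, 0.0037], [-0.0038, -0.0364, -0.9993]]}
side {'fovy': 50.3179, 'cx': 316.7093, 'cy': 198.1544, 'k1': 0.036, 'eye': [0.4269, 0.7806, 0.9256], 'rotation': [[-0.9878, -0.1137, 0.1067], [-0.1559, 0.7314, -0.6639], [-0.0025, -0.6724, -0.7402]]}
wrist {'fovy': 63.3927, 'cx': 317.1029, 'cy': 198.5461, 'k1': -0.0659, 'eye': [0.2388, 0.582, 0.3845], 'rotation': [[-0.2806, -0.93, -0.2373], [-0.9598, 0.2724, 0.0675], [0.0019, 0.2467, -0.9691]]}
[[ 0.96  -0.28  -0.   ]
 [-0.28  -0.96  -0.002]
 [ 0.     0.002 -1.   ]]
```

View pics/top0.png

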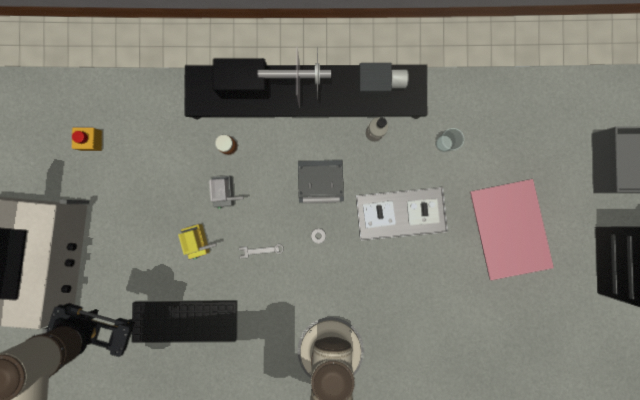

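View pics/side0.png

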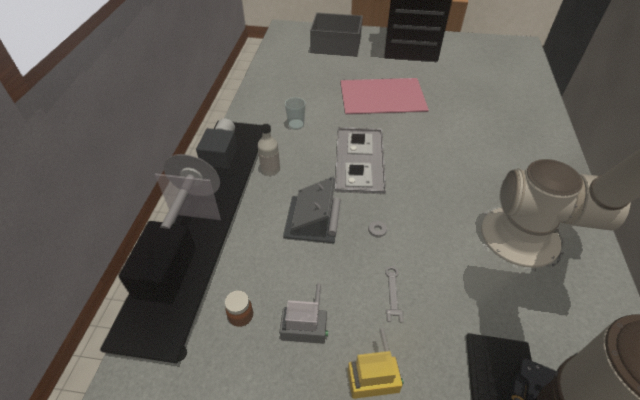

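The top view shows stage (321,181), tray with carriers at (380,213) and (424,211), and grey switch (222,191); yellow decoy at (193,240). Next I need a zoomed crop.

Run:
```python
import cv2,numpy as np
a=cv2.imread('pics/top0.png'); s=cv2.imread('pics/side0.png')
c1=cv2.resize(a[150:250,290:450],(800,500),interpolation=cv2.INTER_CUBIC)
cv2.imwrite('pics/c1.png',c1)
d1=cv2.resize(a[160:220,195:255],(400,400),interpolation=cv2.INTER_CUBIC)
d2=cv2.resize(s[280:345,270:335],(400,400),interpolation=cv2.INTER_CUBIC)
cv2.imwrite('pics/c2.png',np.hstack([d1,d2]))
```

```text
(no output)
```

View pics/c1.png

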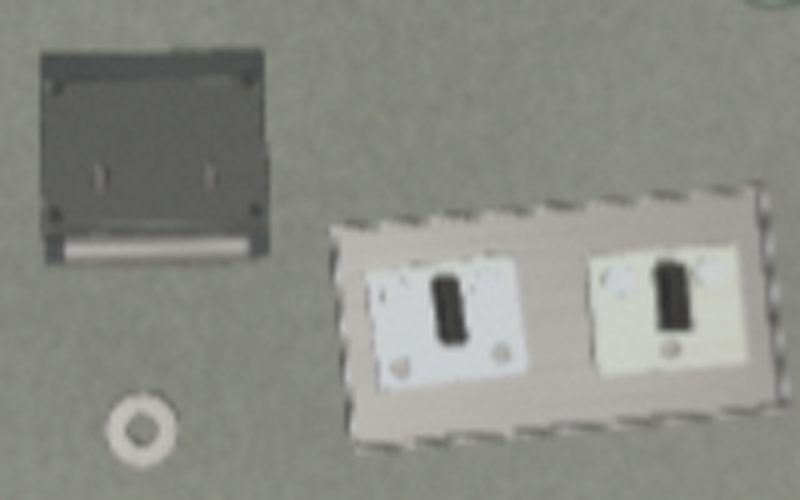

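View pics/c2.png

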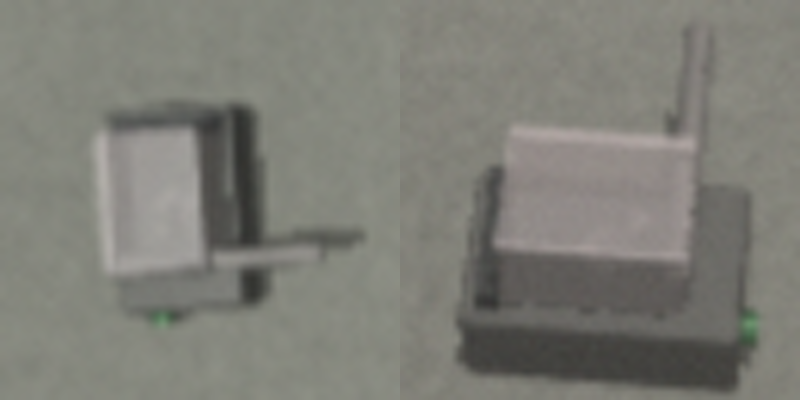

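Crop 1: the left carrier has two holes, at original pixels (370,223.4) and (390.4,220.6); the spare on the right has one. Pins are at about (310,185) and (332,185). Crop 2: the switch bar runs from about (227,199) to (244,197) in the top view.

Run:
```python
from h import *
m=camera_model('top')
f=lambda p,z:np.round(onplane(m,p,z),4)
print('holes',f((370,223.4),.009),f((390.4,220.6),.009))
print('rib top',f((290+450/5,150+310/5),.043))
print('pins mid',f((290+100/5,150+177/5),.104),f((290+211/5,150+175/5),.104))
print('bar',f((227.2,198.7),.075),f((243.7,197.2),.075))
s=sense();print(s['tcp_pos'])
# tool-frame deltas to a look pose
```

```text
holes [ 0.4214 -0.1351  0.009 ] [ 0.4307 -0.203   0.009 ]
rib top [ 0.4599 -0.1633  0.043 ]
pins mid [0.5438 0.0625 0.104 ] [ 0.5449 -0.0064  0.104 ]
bar [0.5038 0.3259 0.075 ] [0.5084 0.2737 0.075 ]
[0.17487258 0.59967149 0.29141737]
```

Call:
jog_arm --rows '[[[0.0378,0.0171,0,0],[0.0378,0.0171,0,0],[0.0378,0.0171,0,0],[0.0378,0.0171,0,0],[0.0378,0.0171,0,0],[0.0378,0.0171,0,0],[0.0378,0.0171,0,0],[0.0378,0.0171,0,0],[0.0378,0.0171,0,0],[0.0378,0.0171,0,0],[0,0,0,-0.14],[0,0,0,-0.14],[0,0,0,-0.14],[0,0,0,0],[0,0,0,0]]]'

```text
time_s: 2.02
tcp_pos: [0.4899, 0.33, 0.2921]
ee_rot: [[0.991, 0.134, -0.0], [0.134, -0.991, -0.0], [-0.0, 0.0, -1.0]]
wrist_force: [0.6, -0.5, 0.4]
gripper_width: 1.001
gripper_force: 0.0
```

Run:
```python
from h import *
import json
m,im=snap('wrist','w1'); json.dump({k:np.array(v).tolist() for k,v in m.items()},open('w1.json','w'))
s=sense();print(s['tcp_pos'],s['ee_rot'],s['wrist_force'])
```

```text
[0.48988028 0.32999479 0.29213881] [[ 9.90942157e-01  1.34289241e-01 -2.04817676e-04]
 [ 1.34289201e-01 -9.90942164e-01 -1.94087056e-04]
 [-2.29026274e-04  1.64824244e-04 -9.99999960e-01]] [0.15925238 0.01819784 0.24684408]
```

View pics/w1.png

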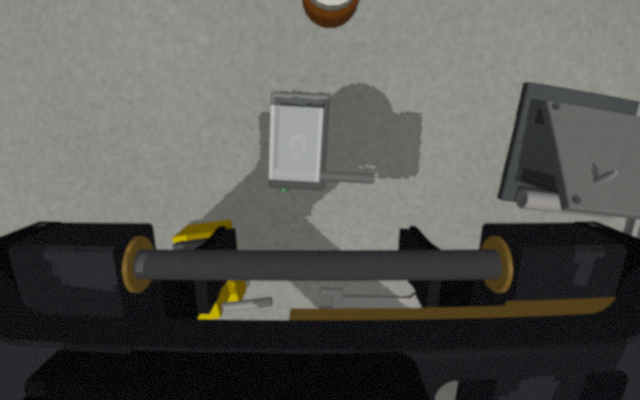

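The switch is at about (298,140) with its bar from (326,177) to (376,177). One stage pin shows at (605,173). The fingers hide the lower half of the picture.

Run:
```python
from h import *
import json
m=json.load(open('w1.json')); t=camera_model('top')
a=onplane(m,(326,177),.075);b=onplane(m,(375.5,177.5),.075);print(a,b)
d=(a-b)[:2];print(np.hypot(*d),np.degrees(np.arctan2(-d[0],d[1])))
print('pin mid',onplane(m,(603,175),.104))
u=cv2.imread('pics/w1.png'); cv2.imwrite('pics/c3.png',np.hstack([cv2.resize(u[80:200,250:400],(500,400),interpolation=2)[:, :],cv2.resize(u[80:220,500:600],(286,400),interpolation=2)]))
# hood top corners estimate
for p in((273,100),(327,100),(269,181),(323,184)): print(p,onplane(m,p,.091))
```

```text
[0.50003344 0.32364602 0.075     ] [0.50602524 0.27573805 0.075     ]
0.048281209888606215 7.12890404019656
pin mid [0.54284458 0.06884633 0.104     ]
(273, 100) [0.56464858 0.38006656 0.091     ]
(327, 100) [0.57086089 0.33317385 0.091     ]
(269, 181) [0.49217587 0.37628482 0.091     ]
(323, 184) [0.49601605 0.32632287 0.091     ]
```

View pics/c3.png

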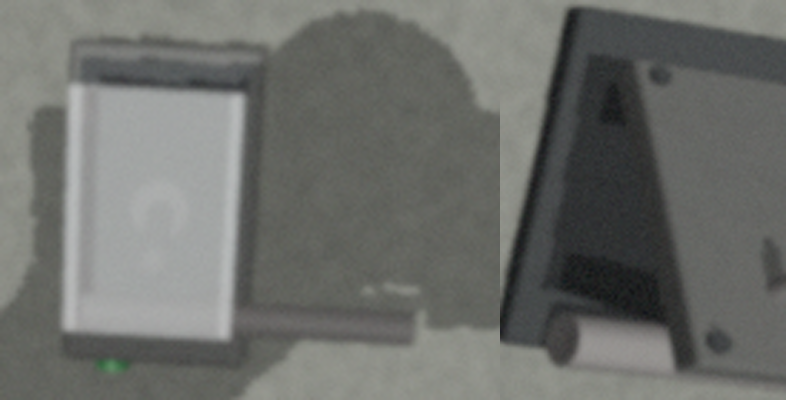

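Call:
jog_arm --rows '[[[-0.0117,0.0359,0,0],[-0.0117,0.0359,0,0],[-0.0117,0.0359,0,0],[-0.0117,0.0359,0,0],[-0.0117,0.0359,0,0],[-0.0117,0.0359,0,0],[-0.0117,0.0359,0,0],[-0.0117,0.0359,0,0],[0,0,0,0],[0,0,0,0]]]'

```text
time_s: 3.32
tcp_pos: [0.4365, 0.0329, 0.2925]
ee_rot: [[0.991, 0.135, 0.001], [0.135, -0.991, 0.0], [0.001, -0.0, -1.0]]
wrist_force: [-0.8, -0.4, 0.4]
gripper_width: 1.0
gripper_force: 0.0
```

Run:
```python
from h import *
import json
m,im=snap('wrist','w2'); json.dump({k:np.array(v).tolist() for k,v in m.items()},open('w2.json','w'))
```

Call:
jog_arm --rows '[[[-0.0124,0.0382,0,0],[-0.0124,0.0382,0,0],[-0.0124,0.0382,0,0],[-0.0124,0.0382,0,0],[-0.0124,0.0382,0,0],[0,0,0,0],[0,0,0,0]]]'

```text
time_s: 4.25
tcp_pos: [0.4012, -0.1643, 0.2921]
ee_rot: [[0.991, 0.136, -0.0], [0.136, -0.991, 0.0], [-0.0, -0.0, -1.0]]
wrist_force: [0.0, -1.3, -0.6]
gripper_width: 0.998
gripper_force: 0.0
```

Run:
```python
from h import *
import json
m,im=snap('wrist','w3'); json.dump({k:np.array(v).tolist() for k,v in m.items()},open('w3.json','w'))
a=cv2.imread('pics/w2.png')[0:220,120:520];b=cv2.imread('pics/w3.png')[0:220,120:520]
r=lambda x:cv2.resize(x,(545,300),interpolation=2)
cv2.imwrite('pics/c4.png',np.vstack([r(a),r(b)]))
# sharper zoom prints
t=camera_model('top')
for p in([.4214,-.1351,.009],[.4307,-.203,.009]): print(proj(m,p))
```

```text
[295.47590059 154.17254901]
[354.51282953 154.20528566]
```

View pics/c4.png

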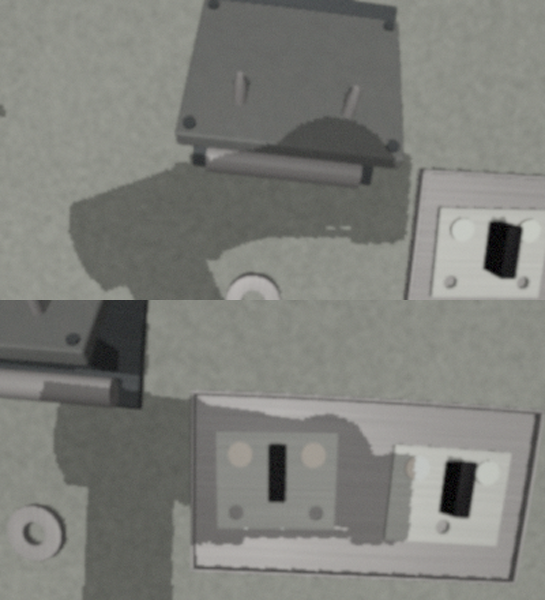

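Upper half: pins with roots at w2 pixels about (297,76) and (374,86), tips at (296,53) and (380.5,64). Lower half: the two-hole carrier is under the gripper, with holes at w3 pixels about (293,156) and (352,156) and the black rib at (323,127).

Run:
```python
from h import *
import json
m2=json.load(open('w2.json'));m3=json.load(open('w3.json'));t=camera_model('top')
n='A'
for z,ps in((.0952,((296.9,75.6),(374,86))),(.1132,((296.1,52.8),(380.5,63.9)))):
    q=[onplane(m2,p,z) for p in ps]; d=q[0]-q[1]; print(z,np.round(q,4).tolist(),'mid',(q[0]+q[1])/2,'len',np.hypot(*d[:2]),'yaw',np.degrees(np.arctan2(-d[0],d[1])))
q=[onplane(m3,p,.009) for p in((293.2,155.6),(351.9,156.3))];d=q[0]-q[1];print(q,np.hypot(*d[:2]),np.degrees(np.arctan2(-d[0],d[1])))
g=cv2.cvtColor(cv2.imread('pics/w3.png'),cv2.COLOR_BGR2GRAY)[90:165,270:380]
_,l,st,c=cv2.connectedComponentsWithStats((g<40).astype(np.uint8))
for i in range(1,len(st)):
    if st[i,4]>100: print(st[i],c[i]+[270,90]); k=i
ys,xs=np.where(l==k); r=cv2.minAreaRect(np.c_[xs+270,ys+90].astype(np.float32)); print(r)
print('rib',onplane(m3,r[0],.043),onplane(m3,r[0],.03))
u=cv2.imread('pics/w2.png')[35:110,270:410]; cv2.imwrite('pics/c5.png',cv2.resize(u,(800,429),interpolation=2))
```

```text
0.0952 [[0.534, 0.0647, 0.0952], [0.5346, -0.0019, 0.0952]] mid [0.53431504 0.03138495 0.0952    ] len 0.06659343609284098 yaw 0.5103071954876648
0.1132 [[0.5491, 0.0661, 0.1132], [0.5501, -0.0014, 0.1132]] mid [0.54961053 0.03233387 0.1132    ] len 0.06751061412874645 yaw 0.8120116483453661
[array([ 0.41939849, -0.13267849,  0.009     ]), array([ 0.42787761, -0.20038063,  0.009     ])] 0.0682310468845612 7.138647080799753
[ 48  17  11  40 417] [322.84652278 126.25899281]
((323.0, 126.5), (39.0, 10.0), 90.0)
rib [ 0.45785163 -0.16160257  0.043     ] [ 0.45749852 -0.16188369  0.03      ]
```

View pics/c5.png

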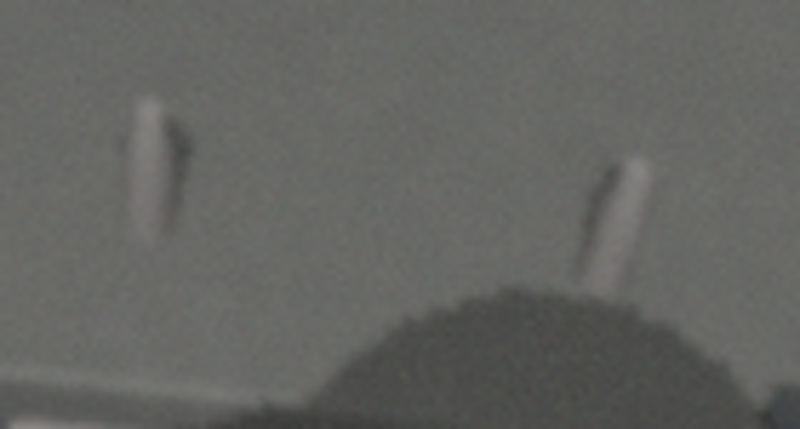

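Call:
jog_arm --rows '[[[0.019,0.0022,0.02,0],[0.019,0.0022,0.02,0],[0.019,0.0021,0.02,0],[0,0,0.025,0],[0,0,0.025,0],[0,0,0.025,0],[0,0,0.025,0],[0,0,0.02,0],[0,0,0.01,0],[0,0,0.01,0],[0,0,0.006,0],[0,0,0,0],[0,0,0,0]]]' --claw 0.5

```text
time_s: 5.92
tcp_pos: [0.4584, -0.1637, 0.0867]
ee_rot: [[0.991, 0.136, 0.001], [0.136, -0.991, -0.0], [0.001, 0.0, -1.0]]
wrist_force: [-0.1, 0.6, -0.0]
gripper_width: 0.499
gripper_force: 0.0
```

Call:
jog_arm --rows '[[[0,0,0,0],[0,0,0,0],[0,0,0,0],[0,0,0,0],[0,0,0,0],[0,0,0,0],[0,0,0,0],[0,0,0,0]]]' --claw 0

```text
time_s: 6.92
tcp_pos: [0.4581, -0.1636, 0.0863]
ee_rot: [[0.991, 0.136, 0.0], [0.136, -0.991, 0.0], [0.0, -0.0, -1.0]]
wrist_force: [-0.7, 0.3, 3.2]
gripper_width: 0.159
gripper_force: 30.0
```

Call:
jog_arm --rows '[[[0,0,-0.01,0],[0,0,-0.02,0],[0,0,-0.03,0],[0,0,-0.03,0],[0,0,-0.03,0],[0,0,-0.03,0],[0.0188,-0.0218,0,0],[0.0188,-0.0218,0,0],[0.0188,-0.0218,0,0],[0.0188,-0.0218,0,0],[0.0188,-0.0218,0,0],[0.0188,-0.0218,0,0],[0.0188,-0.0218,0,0],[0.0188,-0.0218,0,0],[0,0,0,0.061],[0,0,0,0.061],[0,0,0,0],[0,0,0,0]]]'

```text
time_s: 9.18
tcp_pos: [0.5834, 0.0297, 0.2362]
ee_rot: [[1.0, 0.015, -0.0], [0.015, -1.0, -0.0], [-0.0, 0.0, -1.0]]
wrist_force: [0.5, -0.4, -1.1]
gripper_width: 0.158
gripper_force: 30.0
```

Run:
```python
from h import *
m,im=snap('side','s1'); t,im2=snap('top','t1')
u=cv2.imread('pics/s1.png')[140:250,260:380];v=cv2.imread('pics/t1.png')[130:230,270:370]
cv2.imwrite('pics/c6.png',np.hstack([cv2.resize(u,(436,400),interpolation=2),cv2.resize(v,(360,400),interpolation=2)]))
s=sense();print(s['tcp_pos'],s['wrist_force'],s['gripper_width'])
```

```text
[0.58341285 0.02957729 0.23630242] [ 0.40571321 -0.01424262 -1.36480554] 0.1569926746943269
```

View pics/c6.png

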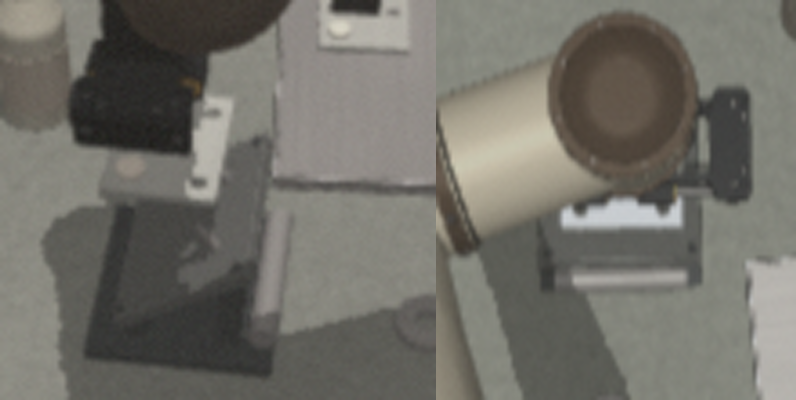

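Side crop: held plate is level, with hole pixels about (314.7,189.8) and (317.8,170.8). Top crop: its holes are at about (310,181.7) and (333.6,181.2), with the pins hidden below.

Run:
```python
from h import *
t=camera_model('top');s=camera_model('side')
for a,b in(((310,181.7),(314.7,189.8)),((333.6,181.2),(317.8,170.8))):
    print(two(t,a,s,b), onplane(t,a,.159), onplane(s,b,.159))
```

```text
(array([0.54985778, 0.06093783, 0.15330534]), np.float64(0.003281878055625619)) [0.55181038 0.06101678 0.159     ] [0.54663959 0.06616436 0.159     ]
(array([ 0.55211748, -0.00919393,  0.15160722]), np.float64(0.0020782346541138087)) [ 0.55310483 -0.00878748  0.159     ] [ 0.54946121 -0.00169926  0.159     ]
```

Call:
jog_arm --rows '[[[-0.001,-0.0005,0.01,0],[-0.001,0,0.01,0],[-0.0007,0,0.01,0],[0,0,0.005,0],[0,0,0.004,0],[0,0,0.004,0],[0,0,0,0],[0,0,0,0]]]'

```text
time_s: 10.28
tcp_pos: [0.5809, 0.0301, 0.1935]
ee_rot: [[1.0, 0.014, 0.001], [0.014, -1.0, 0.0], [0.001, -0.0, -1.0]]
wrist_force: [0.4, 0.8, -1.8]
gripper_width: 0.158
gripper_force: 30.0
```

Call:
jog_arm --rows '[[[0.002,0,0.0025,0],[0.002,0,0.0025,0],[0.002,0,0.0022,0],[0,0,0,0],[0,0,0,0]]]'

```text
time_s: 10.9
tcp_pos: [0.586, 0.0301, 0.1865]
ee_rot: [[1.0, 0.014, -0.002], [0.014, -1.0, -0.0], [-0.002, 0.0, -1.0]]
wrist_force: [-5.1, 0.8, 5.6]
gripper_width: 0.157
gripper_force: 30.0
```

Run:
```python
from h import *
m,im=snap('side','s2')
u=cv2.imread('pics/s2.png')[140:250,260:380]
cv2.imwrite('pics/c7.png',cv2.resize(u,(654,600),interpolation=2))
```

```text
(no output)
```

View pics/c7.png

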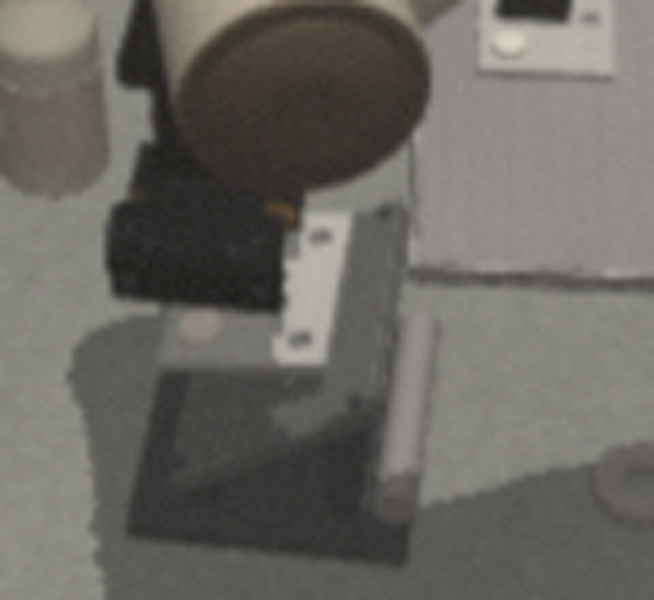

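The held plate's hole row is now at the pins, with pin tips showing inside both holes. The force points towards the robot and up, as expected with the pins engaged. That was my tenth and last picture; from here I go by numbers.

Call:
jog_arm --rows '[[[0.0015,0,0.002,0],[0.001,0,0.002,0],[0.001,0,0.002,0],[0.0005,0,0.002,0],[0,0,0,0],[0,0,0,0]]]'

```text
time_s: 11.7
tcp_pos: [0.59, 0.0302, 0.1782]
ee_rot: [[1.0, 0.014, -0.002], [0.014, -1.0, -0.0], [-0.002, 0.0, -1.0]]
wrist_force: [-5.5, 2.2, 5.1]
gripper_width: 0.16
gripper_force: 30.0
```

```bash
cat > st.py <<'E'
from h import *
s=sense();print({k:np.round(s[k],4).tolist() for k in('time_s','tcp_pos','wrist_force','moment','gripper_width')})
E
python3 st.py
```

```text
{'time_s': 11.7, 'tcp_pos': [0.59, 0.0302, 0.1782], 'wrist_force': [-5.4504, 2.1561, 5.0903], 'moment': [0.486, 1.7956, -0.0186], 'gripper_width': 0.1597}
```

Call:
jog_arm --rows '[[[0.0005,0,0.0025,0],[0,0,0.0025,0],[0,0,0.0025,0],[0,0,0.0025,0],[0,0,0,0]]]'

```text
time_s: 12.32
tcp_pos: [0.5919, 0.0304, 0.1688]
ee_rot: [[1.0, 0.015, 0.002], [0.015, -1.0, 0.0], [0.002, -0.0, -1.0]]
wrist_force: [-2.1, 1.8, 3.8]
gripper_width: 0.16
gripper_force: 30.0
```

Call:
jog_arm --rows '[[[-0.0008,0,0.0025,0],[-0.0008,0,0.0025,0],[-0.0008,0,0.0025,0],[-0.0008,0,0.0025,0],[-0.0008,0,0.002,0],[0,0,0,0],[0,0,0,0]]]'

```text
time_s: 13.2
tcp_pos: [0.5882, 0.0309, 0.157]
ee_rot: [[1.0, 0.014, 0.003], [0.014, -1.0, 0.001], [0.003, -0.001, -1.0]]
wrist_force: [-2.7, 2.8, 5.8]
gripper_width: 0.157
gripper_force: 30.0
```

```bash
python3 st.py
```

```text
{'time_s': 13.2, 'tcp_pos': [0.5882, 0.0309, 0.157], 'wrist_force': [-2.7433, 2.7662, 5.8077], 'moment': [0.9942, 1.0631, -0.0585], 'gripper_width': 0.1566}
```

Call:
jog_arm --rows '[[[-0.0012,-0.0004,0.0015,0],[-0.0012,-0.0004,0.0015,0],[-0.0012,0,0.0015,0],[0,0,0,0],[0,0,0,0]]]'

```text
time_s: 13.82
tcp_pos: [0.5846, 0.0312, 0.1521]
ee_rot: [[1.0, 0.015, 0.003], [0.015, -1.0, 0.0], [0.003, -0.0, -1.0]]
wrist_force: [0.5, 1.6, 4.0]
gripper_width: 0.154
gripper_force: 30.0
```

```bash
python3 st.py
```

```text
{'time_s': 13.825, 'tcp_pos': [0.5846, 0.0312, 0.1521], 'wrist_force': [0.4593, 1.562, 4.0109], 'moment': [0.484, -0.0929, 0.0489], 'gripper_width': 0.1543}
```

Keep going along the pins until the face pushes back.

Call:
jog_arm --rows '[[[-0.001,-0.0002,0.0015,0],[-0.001,-0.0002,0.0015,0],[0,0,0,0],[0,0,0,0]]]'

```text
time_s: 14.32
tcp_pos: [0.5842, 0.0314, 0.1518]
ee_rot: [[1.0, 0.016, 0.007], [0.016, -1.0, -0.0], [0.007, 0.0, -1.0]]
wrist_force: [-1.0, 0.5, 13.9]
gripper_width: 0.16
gripper_force: 30.0
```

Call:
jog_arm --rows '[[[-0.0005,0,0.0015,0],[-0.0005,0,0.0015,0],[0,0,0,0],[0,0,0,0]]]'

```text
time_s: 14.82
tcp_pos: [0.5841, 0.0315, 0.1516]
ee_rot: [[1.0, 0.018, 0.01], [0.018, -1.0, -0.0], [0.01, 0.0, -1.0]]
wrist_force: [-3.5, -0.1, 25.3]
gripper_width: 0.157
gripper_force: 30.0
```

```bash
python3 st.py
```

```text
{'time_s': 14.825, 'tcp_pos': [0.5841, 0.0315, 0.1516], 'wrist_force': [-3.4735, -0.0503, 25.3046], 'moment': [0.0892, 1.1399, 0.1384], 'gripper_width': 0.1572}
```

Call:
jog_arm --rows '[[[0.001,0,-0.0025,0],[0.0005,0,-0.002,0],[0,0,0,0]]]'

```text
time_s: 15.2
tcp_pos: [0.5843, 0.0314, 0.1518]
ee_rot: [[1.0, 0.016, 0.006], [0.016, -1.0, 0.0], [0.006, -0.0, -1.0]]
wrist_force: [1.2, 0.5, 8.1]
gripper_width: 0.158
gripper_force: 30.0
```

Call:
jog_arm --rows '[[[0,0,0,0],[0,0,0,0],[0,0,0,0],[0,0,-0.005,0],[0,0,-0.02,0],[0,0,-0.03,0],[0,0,-0.03,0],[0,0,-0.03,0],[0,0,0,0]]]' --claw 0.4

```text
time_s: 16.32
tcp_pos: [0.5831, 0.0314, 0.268]
ee_rot: [[1.0, 0.014, 0.006], [0.014, -1.0, 0.001], [0.006, -0.001, -1.0]]
wrist_force: [0.5, 0.2, -0.7]
gripper_width: 0.405
gripper_force: 0.0
```

```bash
python3 st.py
python3 - <<'E'
from h import *
t=camera_model('top');s=camera_model('side'); k,im=snap('side','s3')
th=np.radians(35);u=np.array([-np.cos(th),0,np.sin(th)]);n=np.array([np.sin(th),0,np.cos(th)])
root=np.array([.549,.0305,.1132])-22*n/1000
# expected plate bottom-face corners when seated
for dx in(.014,-.066):
  for dy in(-.05,.05):
    P=root+dx*u+np.array([0,dy,0])+.006*n; print(dx,dy,np.round(P,3),proj(s,P))
g=cv2.cvtColor(im,cv2.COLOR_RGB2GRAY)
print('holes/pins'); 
for dy in(-.034,.034):
    P=root+np.array([0,dy,0]); print(proj(s,P+.006*n),proj(s,P+.022*n))
hsv=cv2.cvtColor(im,cv2.COLOR_RGB2HSV)
np.set_printoptions(linewidth=300)
print(g[160:236:2,280:350:2])
E
```

```text
{'time_s': 16.325, 'tcp_pos': [0.5831, 0.0314, 0.268], 'wrist_force': [0.5468, 0.1916, -0.678], 'moment': [-0.0231, -0.0083, -0.0222], 'gripper_width': 0.4047}
0.014 -0.05 [ 0.528 -0.02   0.108] [326.57264044 180.68650635]
0.014 0.05 [0.528 0.08  0.108] [321.03517131 208.43345917]
-0.066 -0.05 [ 0.594 -0.02   0.062] [303.07119165 189.67763511]
-0.066 0.05 [0.594 0.08  0.062] [296.3431285  216.94534493]
holes/pins
[321.46267723 186.51685283] [318.08555597 182.72872507]
[317.54850197 205.3181361 ] [314.00021124 201.52387206]
[[ 37  37  41 ... 143 141 139]
 [ 37  39  37 ... 143 141 144]
 [ 37  43  35 ... 142 141 142]
 ...
 [ 93  94  69 ... 106 102  97]
 [ 95  92  65 ...  89  94  93]
 [ 92  93  58 ...  91  90  92]]
```

Call:
jog_arm --rows '[[[-0.0292,0,-0.005,0],[-0.0292,0,-0.005,0],[-0.0292,0,-0.005,0],[-0.0292,0,-0.005,0],[-0.0292,0,-0.005,0],[0,0,0,0],[0,0,0,0]]]'

```text
time_s: 17.25
tcp_pos: [0.4362, 0.0292, 0.2895]
ee_rot: [[1.0, 0.014, -0.001], [0.014, -1.0, -0.0], [-0.001, 0.0, -1.0]]
wrist_force: [-0.5, -0.7, 0.9]
gripper_width: 0.397
gripper_force: 0.0
```

```bash
python3 st.py
python3 - <<'E'
from h import *
th=np.radians(35);u=np.array([-np.cos(th),0,np.sin(th)]);n=np.array([np.sin(th),0,np.cos(th)])
root=np.array([.549,.0305,.1132])-22*n/1000
for c in('wrist','top','side'):
    m,im=snap(c,c+'4'); E=[]
    for d in((.014,-.05),(.014,.05),(-.066,.05),(-.066,-.05)):
        E.append(proj(m,root+d[0]*u+np.array([0,d[1],0])+.006*n))
    E=np.array(E); g=cv2.cvtColor(im,cv2.COLOR_RGB2GRAY)
    x0,y0=np.maximum(E.min(0).astype(int)-15,0);x1,y1=E.max(0).astype(int)+15
    r=g[y0:y1,x0:x1]; out=[]
    msk=np.zeros_like(g); cv2.fillPoly(msk,[E.astype(np.int32)],255)
    print(c,'exp',E.round(1).tolist())
    for thr in(150,170,190):
        b=(r>thr).astype(np.uint8); cs,_=cv2.findContours(b,0,2)
        if cs:
            k=max(cs,key=cv2.contourArea); q=cv2.minAreaRect(k); 
            ap=cv2.approxPolyDP(cv2.convexHull(k),4,True)[:,0]+[x0,y0]; print(thr,cv2.contourArea(k),ap.tolist())
E
```

```text
{'time_s': 17.25, 'tcp_pos': [0.4362, 0.0292, 0.2895], 'wrist_force': [-0.5305, -0.719, 0.8776], 'moment': [-0.0234, -0.0901, -0.074], 'gripper_width': 0.3969}
wrist exp [[379.9, 85.1], [256.6, 83.3], [264.2, 13.8], [374.0, 15.5]]
150 7090.5 [[371, 14], [378, 82], [256, 82], [263, 14]]
170 6008.0 [[370, 16], [377, 80], [258, 80], [264, 18]]
190 211.5 [[361, 21], [353, 30], [341, 23], [349, 16]]
top exp [[336.5, 190.3], [304.1, 190.3], [304.7, 170.6], [335.8, 170.5]]
150 305.5 [[334, 170], [336, 187], [306, 188], [308, 171]]
170 11.5 [[332, 173], [327, 172]]
side exp [[326.6, 180.7], [321.0, 208.4], [296.3, 216.9], [303.1, 189.7]]
150 113.5 [[318, 209], [301, 215], [299, 211], [311, 202]]
170 16.0 [[305, 208], [300, 211]]
```

The plate outline matches the seated prediction to within 1–3 px, so the carrier is hung. Next is the switch.

Run:
```python
from h import *
s=sense();print(s['joints'],finger_overhang)
yaw=np.radians(5);R=np.array([[np.cos(yaw),-np.sin(yaw)],[np.sin(yaw),np.cos(yaw)]])
b=np.array([.505,.298]);h=b+R@[.064,.054];print('hinge',h,'mid',h-R@[.036,0])
```

```text
[ 2.52502187e+01  3.58343649e+00 -2.44399495e+01 -1.05626026e-04
 -6.20459872e+01  6.55431046e+01] 0.0697
hinge [0.56405005 0.35737248] mid [0.52818704 0.35423487]
```

Call:
jog_arm --rows '[[[0.0091,-0.0335,0.004,0],[0.0091,-0.0335,0.004,0],[0.0091,-0.0335,0.004,0],[0.0091,-0.0335,0.004,0],[0.0091,-0.0335,0.004,0],[0.0091,-0.0335,0.004,0],[0.0091,-0.0335,0.004,0],[0.0091,-0.0335,0.004,0],[0,0,0,0.187],[0,0,0,0.187],[0,0,0,0.187],[0,0,0,0.187],[0,0,0,0.187],[0,0,0,0.187],[0,0,0,0.187],[0,0,0,0.187],[0,0,0,0],[0,0,0,0]]]' --claw 0.6

```text
time_s: 19.65
tcp_pos: [0.5053, 0.2983, 0.2575]
ee_rot: [[0.091, -0.996, -0.001], [-0.996, -0.091, -0.001], [0.0, 0.001, -1.0]]
wrist_force: [-1.0, 1.2, 1.0]
gripper_width: 0.601
gripper_force: 0.0
```

```bash
python3 st.py
python3 - <<'E'
from h import *
# check bar in top view unobstructed? use side view: bar end vs prediction
s=camera_model('side'); im=cv2.imread('pics/side0.png')
R=np.array([[.9962,-.0872],[.0872,.9962]]); b=np.array([.505,.298])
for d in(.031,-.023): print(proj(s,[*(b+R@[0,d]),.075]))
E
```

```text
{'time_s': 19.65, 'tcp_pos': [0.5053, 0.2983, 0.2575], 'wrist_force': [-0.977, 1.2064, 1.0164], 'moment': [0.0639, -0.0812, -0.038], 'gripper_width': 0.6009}
[315.83485502 304.21148701]
[317.50376235 282.71999128]
```

Call:
jog_arm --rows '[[[0,0,0.025,0],[0,0,0.03,0],[0,0,0.03,0],[0,0,0.025,0],[0,0,0.015,0],[0,0,0.0065,0],[0,0,0,0]]]'

```text
time_s: 20.52
tcp_pos: [0.5053, 0.2984, 0.1267]
ee_rot: [[0.089, -0.996, 0.0], [-0.996, -0.089, 0.0], [-0.0, -0.0, -1.0]]
wrist_force: [-0.1, -0.1, 0.2]
gripper_width: 0.598
gripper_force: 0.0
```

Call:
jog_arm --rows '[[[0,0,0,0],[0,0,0,0],[0,0,0,0],[0,0,0,0],[0,0,0,0],[0,0,0,0]]]' --claw 0

```text
time_s: 21.28
tcp_pos: [0.5042, 0.298, 0.1265]
ee_rot: [[0.088, -0.996, -0.002], [-0.996, -0.088, -0.001], [0.001, 0.002, -1.0]]
wrist_force: [-5.5, 0.4, 2.1]
gripper_width: 0.1
gripper_force: 30.0
```

```bash
python3 st.py
```

```text
{'time_s': 21.275, 'tcp_pos': [0.5042, 0.298, 0.1265], 'wrist_force': [-5.5449, 0.3862, 2.139], 'moment': [0.2674, 1.2847, -0.0991], 'gripper_width': 0.1002}
```

Call:
jog_arm --rows '[[[0,-0.0022,-0.0055,0],[0,-0.0026,-0.0053,0],[0,-0.0031,-0.005,0],[0,-0.0035,-0.0048,0],[0,-0.004,-0.0044,0],[0,-0.0042,-0.0041,0],[0,-0.0046,-0.0037,0],[0,-0.0049,-0.0032,0],[0,-0.0052,-0.0028,0],[0,-0.0054,-0.0024,0],[0,-0.0056,-0.0019,0],[0,-0.0058,-0.0014,0],[0,-0.0058,-0.0008,0],[0,-0.0059,-0.0004,0],[0,-0.0059,0.0002,0],[0,0,0,0]]]'

```text
time_s: 23.28
tcp_pos: [0.5741, 0.3036, 0.1715]
ee_rot: [[0.088, -0.996, -0.0], [-0.996, -0.088, -0.001], [0.001, 0.0, -1.0]]
wrist_force: [-0.9, -5.6, 3.4]
gripper_width: 0.098
gripper_force: 30.0
```

```bash
python3 st.py
```

```text
{'time_s': 23.275, 'tcp_pos': [0.5741, 0.3036, 0.1715], 'wrist_force': [-0.8829, -5.6314, 3.3734], 'moment': [-1.5211, 0.3915, -0.0314], 'gripper_width': 0.0976}
```

Call:
jog_arm --rows '[[[0,0,0,0],[0,0,0,0],[0,0,0,0],[0,0,-0.01,0],[0,0,-0.02,0],[0,0,-0.02,0],[0,0,-0.014,0],[0,0,0,0]]]' --claw 0.6

```text
time_s: 24.28
tcp_pos: [0.574, 0.3047, 0.2378]
ee_rot: [[0.089, -0.996, 0.003], [-0.996, -0.089, 0.002], [-0.002, -0.003, -1.0]]
wrist_force: [-0.5, 0.8, -0.5]
gripper_width: 0.598
gripper_force: 0.0
```

Call:
jog_arm --rows '[[[-0.011,0.0175,0,0],[-0.011,0.0175,0,0],[-0.011,0.0175,0,0],[-0.011,0.0175,0,0],[-0.0103,0.0175,0,0],[0,0,0,0],[0,0,0,0]]]' --claw 0

```text
time_s: 25.15
tcp_pos: [0.4815, 0.3508, 0.2363]
ee_rot: [[0.089, -0.996, 0.0], [-0.996, -0.089, 0.0], [-0.0, -0.0, -1.0]]
wrist_force: [0.8, -0.3, -0.3]
gripper_width: 0.01
gripper_force: 0.0
```

```bash
python3 st.py
python3 - <<'E'
from h import *
s,im=snap('side','s5'); a=cv2.imread('pics/side0.png')[:,:,::-1]
R=np.array([[.9962,-.0872],[.0872,.9962]]); mid=np.array([.527,.354])
for nm,q,z in(('shut bar end',(-.028,-.077),.075),('open bar end',(.075,-.077),.1084),('open bar root',(.075,-.023),.1084)):
    p=proj(s,[*(mid+R@q),z]); i,j=int(p[1]),int(p[0]); print(nm,p.round(1),'now',im[i-2:i+3,j-2:j+3].mean((0,1)).round(),'before',a[i-2:i+3,j-2:j+3].mean((0,1)).round())
d=cv2.absdiff(im,a).max(2)[260:345,240:345]>30
print(im[270:330:4,255:335:4].mean(2).round().astype(int).tolist())
E
```

```text
{'time_s': 25.15, 'tcp_pos': [0.4815, 0.3508, 0.2363], 'wrist_force': [0.7914, -0.2901, -0.2922], 'moment': [0.1067, -0.0764, 0.0287], 'gripper_width': 0.0104}
shut bar end [318.  282.7] now [42. 41. 40.] before [133. 131. 124.]
open bar end [272.1 272.1] now [79. 78. 75.] before [134. 133. 125.]
open bar root [268.6 293.7] now [135. 131. 127.] before [131. 130. 122.]
[[131, 135, 139, 139, 115, 55, 52, 52, 51, 52, 40, 33, 37, 33, 34, 34, 32, 37, 35, 33], [136, 141, 132, 137, 75, 52, 55, 52, 46, 45, 42, 41, 35, 38, 42, 37, 33, 36, 35, 36], [134, 134, 133, 136, 100, 43, 43, 45, 118, 134, 136, 139, 137, 69, 61, 64, 61, 61, 59, 57], [135, 134, 134, 132, 137, 56, 38, 66, 100, 105, 64, 66, 67, 49, 37, 42, 41, 48, 52, 40], [133, 136, 132, 133, 136, 131, 41, 134, 133, 131, 129, 131, 116, 42, 40, 39, 39, 52, 48, 40], [135, 134, 134, 118, 121, 138, 131, 138, 135, 136, 135, 138, 133, 82, 65, 55, 42, 35, 38, 37], [136, 137, 143, 128, 138, 151, 145, 135, 137, 136, 139, 134, 133, 139, 132, 135, 108, 38, 35, 135], [135, 135, 126, 129, 98, 115, 116, 125, 139, 133, 125, 95, 95, 120, 134, 138, 117, 80, 56, 132], [136, 139, 126, 133, 99, 116, 116, 115, 128, 91, 91, 90, 89, 88, 90, 95, 133, 137, 134, 134], [137, 144, 122, 139, 107, 99, 99, 101, 98, 90, 89, 90, 91, 91, 87, 92, 95, 137, 131, 138], [137, 158, 124, 130, 113, 95, 92, 77, 58, 77, 73, 75, 74, 76, 75, 74, 74, 79, 89, 126], [135, 138, 109, 102, 113, 101, 102, 72, 55, 77, 74, 73, 75, 83, 75, 74, 74, 73, 86, 87], [135, 135, 106, 108, 109, 97, 102, 67, 59, 76, 75, 79, 85, 80, 73, 74, 72, 75, 83, 134], [133, 133, 91, 109, 105, 100, 101, 89, 72, 75, 76, 75, 96, 79, 75, 73, 75, 77, 87, 90], [133, 130, 91, 97, 101, 98, 99, 95, 95, 75, 78, 72, 76, 77, 74, 73, 76, 76, 88, 90]]
```

Call:
jog_arm --rows '[[[0,0,0.02,0],[0,0,0.025,0],[0,0,0.025,0],[0,0,0.02,0],[0,0,0.01,0],[0,0,0.003,0],[0,0,0,0],[0,0,0,0]]]'

```text
time_s: 26.2
tcp_pos: [0.4819, 0.351, 0.1339]
ee_rot: [[0.089, -0.996, 0.001], [-0.996, -0.089, 0.001], [-0.001, -0.001, -1.0]]
wrist_force: [-0.0, -0.0, 0.8]
gripper_width: 0.003
gripper_force: 0.0
```

Call:
jog_arm --rows '[[[0,-0.004,0,0],[0,-0.004,0,0],[0,-0.004,0,0],[0,-0.004,0,0],[0,-0.004,0,0],[0,-0.004,0,0],[0,-0.004,0,0],[0,-0.003,0,0],[0,-0.003,0,0],[0,0,0,0]]]'

```text
time_s: 27.45
tcp_pos: [0.5158, 0.3537, 0.133]
ee_rot: [[0.089, -0.996, 0.0], [-0.996, -0.089, 0.0], [-0.0, -0.0, -1.0]]
wrist_force: [-0.3, 0.7, -0.5]
gripper_width: 0.005
gripper_force: 0.0
```

Call:
jog_arm --rows '[[[0,-0.002,0,0],[0,-0.001,0,0],[0,0,0,0]]]'

```text
time_s: 27.82
tcp_pos: [0.5184, 0.3539, 0.133]
ee_rot: [[0.089, -0.996, -0.0], [-0.996, -0.089, -0.0], [0.0, 0.0, -1.0]]
wrist_force: [-1.1, -1.1, -0.8]
gripper_width: 0.005
gripper_force: 0.4
```

Call:
jog_arm --rows '[[[0,-0.0015,0,0],[0,-0.0015,0,0],[0,0,0,0]]]'

```text
time_s: 28.2
tcp_pos: [0.5215, 0.3541, 0.1329]
ee_rot: [[0.089, -0.996, -0.0], [-0.996, -0.089, -0.0], [0.0, 0.0, -1.0]]
wrist_force: [-0.9, 0.1, -0.8]
gripper_width: 0.005
gripper_force: 0.4
```

Call:
jog_arm --rows '[[[0,-0.0015,0,0],[0,-0.001,0,0],[0,0,0,0]]]'

```text
time_s: 28.58
tcp_pos: [0.524, 0.3544, 0.133]
ee_rot: [[0.089, -0.996, -0.0], [-0.996, -0.089, -0.0], [0.0, 0.0, -1.0]]
wrist_force: [-1.4, -0.5, -0.2]
gripper_width: 0.003
gripper_force: 0.4
```

Call:
jog_arm --rows '[[[0,-0.0015,0,0],[0,-0.0015,0,0],[0,0,0,0]]]'

```text
time_s: 28.95
tcp_pos: [0.5252, 0.3543, 0.1326]
ee_rot: [[0.088, -0.996, -0.004], [-0.996, -0.088, -0.002], [0.001, 0.004, -1.0]]
wrist_force: [-6.7, 0.3, 1.3]
gripper_width: 0.006
gripper_force: 3.6
```

Call:
jog_arm --rows '[[[0,-0.0015,0,0],[0,-0.0015,0,0],[0,0,0,0]]]'

```text
time_s: 29.32
tcp_pos: [0.5261, 0.3543, 0.1323]
ee_rot: [[0.088, -0.996, -0.008], [-0.996, -0.088, -0.003], [0.003, 0.008, -1.0]]
wrist_force: [-13.2, 1.6, 3.9]
gripper_width: 0.002
gripper_force: 6.9
```

```bash
python3 st.py
python3 - <<'E'
from h import *
s=camera_model('side');w,im=snap('wrist','w6'); print(w['eye'])
R=np.array([[.9962,-.0872],[.0872,.9962]]); mid=np.array([.527,.354])
for x in(-.0127,.0127): print(proj(w,[*(mid+R@[x,0]),.071]),proj(s,[*(mid+R@[x,0]),.071]))
E
```

```text
{'time_s': 29.325, 'tcp_pos': [0.5261, 0.3543, 0.1323], 'wrist_force': [-13.2178, 1.576, 3.888], 'moment': [0.5534, 3.956, 0.0244], 'gripper_width': 0.0023}
[0.53218712 0.28872751 0.2257196 ]
[338.28503831 248.49507948] [308.61200924 314.30662917]
[288.82960063 248.6079528 ] [296.95185234 313.57700383]
```

Call:
jog_arm --rows '[[[0,0.005,0,0],[0,0.01,0,0],[0,0.015,0,0],[0,0,-0.03,0],[0,0,-0.035,0],[0,0,-0.038,0],[0.009,-0.023,0,0],[0.009,-0.023,0,0],[0.009,-0.023,0,0],[0.009,-0.023,0,0],[0.009,-0.023,0,0],[0.009,-0.023,0,0],[0,0,0,0]]]'

```text
time_s: 31.0
tcp_pos: [0.6429, 0.31, 0.2354]
ee_rot: [[0.087, -0.996, 0.0], [-0.996, -0.087, -0.0], [0.0, 0.0, -1.0]]
wrist_force: [-1.2, 0.1, -0.5]
gripper_width: 0.005
gripper_force: 0.0
```

```bash
python3 st.py
python3 - <<'E'
from h import *
p=np.array(sense()['tcp_pos'])[:2]-[.527,.354]; R=np.array([[.9962,-.0872],[.0872,.9962]]); print(R.T@p)
E
```

```text
{'time_s': 31.0, 'tcp_pos': [0.6429, 0.31, 0.2354], 'wrist_force': [-1.1944, 0.0735, -0.5296], 'moment': [0.1268, 0.0027, -0.0343], 'gripper_width': 0.0054}
[ 0.1116682  -0.05394028]
```

Call:
jog_arm --rows '[[[0,0,0.025,0],[0,0,0.025,0],[0,0,0.015,0],[0,0,0.005,0],[0,0,0,0],[0,0,0,0]]]'

```text
time_s: 31.75
tcp_pos: [0.6426, 0.3111, 0.1673]
ee_rot: [[0.089, -0.996, 0.002], [-0.996, -0.089, 0.001], [-0.001, -0.002, -1.0]]
wrist_force: [-0.1, -0.0, -1.2]
gripper_width: 0.004
gripper_force: 0.0
```

Call:
jog_arm --rows '[[[0,0.007,0,0],[0,0.007,0,0],[0,0.007,0,0],[0,0.007,0,0],[0,0.007,0,0],[0,0.007,0,0],[0,0.007,0,0],[0,0.007,0,0],[0,0.007,0,0],[0,0.007,0,0],[0,0.006,0,0],[0,0.006,0,0],[0,0.006,0,0],[0,0,0,0],[0,0,0,0]]]'

```text
time_s: 33.62
tcp_pos: [0.5547, 0.303, 0.1662]
ee_rot: [[0.089, -0.996, 0.0], [-0.996, -0.089, 0.0], [-0.0, -0.0, -1.0]]
wrist_force: [0.2, -0.3, -0.2]
gripper_width: 0.007
gripper_force: 0.0
```

```bash
python3 st.py
python3 - <<'E'
from h import *
p=np.array(sense()['tcp_pos'])[:2]-[.527,.354]; R=np.array([[.9962,-.0872],[.0872,.9962]]); print(R.T@p)
E
```

```text
{'time_s': 33.625, 'tcp_pos': [0.5547, 0.303, 0.1662], 'wrist_force': [0.2142, -0.3483, -0.1663], 'moment': [0.0656, -0.0246, 0.0333], 'gripper_width': 0.0074}
[ 0.02316137 -0.05321823]
```

Call:
jog_arm --rows '[[[0,-0.005,-0.02,0],[0,0,-0.03,0],[0,0,-0.03,0],[0,0.02,-0.02,0],[0.03,0.03,0,0],[0.03,0.03,0,0],[0.03,0.03,0,0],[0.03,0.02,0,0],[0.03,0.02,0,0],[0,0,0,0],[0,0,0,0],[0,0,0,0]]]'

```text
time_s: 35.12
tcp_pos: [0.4241, 0.1414, 0.2661]
ee_rot: [[0.089, -0.996, 0.0], [-0.996, -0.089, 0.0], [-0.0, -0.0, -1.0]]
wrist_force: [0.3, 0.8, -0.7]
gripper_width: 0.002
gripper_force: 0.0
```

```bash
python3 st.py
python3 - <<'E'
from h import *
for c in('side','top'):
    m,im=snap(c,c+'7'); a=cv2.imread(f'pics/{c}0.png')[:,:,::-1]
    box=(270,345,265,335) if c=='side' else (170,212,200,250)
    d=cv2.absdiff(im,a).max(2)[box[0]:box[1],box[2]:box[3]]
    ys,xs=np.where(d>30); print(c,'changed switch px',len(ys),(xs.min()+box[2],xs.max()+box[2],ys.min()+box[0],ys.max()+box[0]) if len(ys) else '')
    for nm,b in(('spare',(195,232,402,446)),('jar',(128,160,210,242)),('wrench',(240,262,235,285)),('coolant',(112,142,365,390)),('flange',(228,245,310,328)),('yellow',(222,262,178,208))) if c=='top' else ():
        d=cv2.absdiff(im,a).max(2)[b[0]:b[1],b[2]:b[3]]; print(nm,(d>30).sum(),d.size)
E
```

```text
{'time_s': 35.125, 'tcp_pos': [0.4241, 0.1414, 0.2661], 'wrist_force': [0.2767, 0.7811, -0.7066], 'moment': [0.0358, -0.0678, -0.0331], 'gripper_width': 0.0019}
side changed switch px 0 
top changed switch px 0 
spare 0 1628
jar 0 1024
wrench 984 1100
coolant 0 750
flange 0 306
yellow 5 1200
```

The guard is shut again: both switch views match the start. Now I check the toggle through the clear hood, and the plate.

Run:
```python
from h import *
R=np.array([[.9962,-.0872],[.0872,.9962]]); mid=np.array([.527,.354])
for c in('top','side'):
    m=camera_model(c); a=cv2.imread(f'pics/{c}0.png').astype(float)
    im=np.mean([capture(c)[:,:,::-1].astype(float) for _ in range(4)],0)
    d=cv2.GaussianBlur((im-a).mean(2),(3,3),0)
    for x in(-.0127,.0,.0127):
        p=proj(m,[*(mid+R@[x,0]),.071]).round(1); i,j=int(round(p[1])),int(round(p[0])); print(c,x,p,d[i-1:i+2,j-1:j+2].round(1).tolist())
    p=proj(m,[*mid,.07]).astype(int); print('noise',d[p[1]-25:p[1]-15,p[0]-25:p[0]-15].std().round(2))
    g=im.mean(2); x0,x1,y0,y1=(290,350,155,205) if c=='top' else (281,341,165,231)
    k=max(cv2.findContours((g[y0:y1,x0:x1]>150).astype(np.uint8),0,2)[0],key=cv2.contourArea); print('plate',cv2.contourArea(k),(cv2.approxPolyDP(cv2.convexHull(k),3,True)[:,0]+[x0,y0]).tolist())
```

```text
top -0.0127 [219.  195.4] [[-4.3, -3.5, -0.4], [-3.8, -3.5, -1.8], [-2.5, -2.3, -1.9]]
top 0.0 [218.7 191.5] [[-0.4, 0.5, 1.5], [-0.0, 2.4, 4.6], [-2.3, -0.2, 3.0]]
top 0.0127 [218.4 187.5] [[-0.1, 1.3, -0.5], [-1.3, -1.0, -3.3], [-1.8, -2.6, -5.1]]
noise 0.24
plate 138.5 [[333, 171], [335, 187], [313, 185], [328, 170]]
side -0.0127 [308.6 314.3] [[11.0, 11.7, 12.4], [7.8, 8.2, 10.5], [5.7, 5.3, 8.2]]
side 0.0 [302.8 313.9] [[12.8, 12.2, 11.7], [12.6, 12.3, 12.2], [12.2, 12.3, 12.5]]
side 0.0127 [297.  313.6] [[15.8, 16.5, 15.3], [18.0, 19.8, 17.8], [18.3, 20.0, 18.3]]
noise 0.55
plate 228.0 [[317, 186], [323, 192], [321, 207], [298, 216], [311, 188]]
```

```bash
python3 -c "
from station import *
print(finish_job())"
```

```text
the job is handed in; nothing more can be done
None
```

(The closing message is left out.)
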